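# Load a roll of heat-proof tape into the bench dispenser

### The arm

A 6-joint arm with a two-finger parallel gripper is mounted at the origin on a cart in front of the work surface, level with it; the furniture and walls round the work are solid. World frame = base frame: x ahead of the robot, y to its left, z up, the work surface at z = 0. Lengths are in m, angles in rad, forces in N, time in s.
With the tool pointing down it reaches from about 0.35 to 0.975 m from the base axis. Payload 4.9 kg.
Tool frame: the origin (TCP) lies at the very end of the fingers, on their centre line; the grasp point (between the pads) lies ctrl.hold_point_z behind it (ctrl.hold_point_z is the distance from the TCP to the grasp point, in m); z points along the fingers, y is the line along which they close (so a half turn about z gives the same grasp; the last joint's range is limited). The gripper opens to 85 mm and grips with 20 to 120 N. Pads are 22 mm wide; open, the fingers measure 114 mm over their backs; the gripper's body (76 mm by 85 mm) begins 54 mm behind the grasp point. The pads swing forward as they close: fully open they stand 13 mm farther back than shut.
Start: joints at [1.23, 0.053, 1.613, -0, 1.476, -0.119], TCP at [0.137, 0.61, 0.231] pointing down, gripper open.
Joint ranges: [-3.01, 3.01], [-1.01, 2.22], [0.06, 2.58], [-1.02, 4.17], [0.09, 2.62], [-3.14, 3.14]. Speed limits (rad/s): [2.57, 2.57, 3.14, 3.14, 3.14, 3.14].

### API

Orientations are given as a rotation vector (axis times angle).
In Python, from station import ctrl gives the robot as it stands. The module is installed in compiled form; this text tells all that it offers.
- The arm moves only by the tool jog_arm, never from a script. Its argument "deltas" is a list of rows, each a list of 3 entries, a list of its own where there are three numbers: the closure, from -1 (fully open) to 1 (shut), then the shift along the world's x, y, z scaled (see below), then the turn, a rotation vector about the world's x, y, z scaled (see below). A call has 1 to 12 rows; each row is the pose to reach, as a shift and turn from the pose commanded when the call began, turning the shorter way round; what a row does not reach only later rows make up. The controller multiplies each number of a shift by 0.4 m and each number of a turn by 180 degrees. A row lasts 1/12 s, in which the tool goes at most 41.7 mm and 7.16 degrees, less where a joint would pass 70% of its speed; a pose out of reach is approached as far as the arm can. A call with a number of a shift or a turn outside -1 to 1 is refused whole. A call with a gripper value outside its range is refused whole. The fingers move at their own pace and stop on an object; "squeeze" is the grip in N (left out, the last holds). Time passes only in rows, so rows that repeat a pose let the fingers close. It gives the time, the measured TCP pose, the force, the opening and the grip force at its end, in the units of the state.
- ctrl.get_obs(): the state, without advancing time (a new reading comes with each control period).
- ctrl.get_image(name): name is "scene" or "top" or "wrist"; returns the picture (420x560x3 uint8, red, green, blue); there is no depth.
- ctrl.get_calibration(name): a dict with "K" (3x3 intrinsics, pixels), "extrinsics" (4x4, takes a point from world to camera coordinates). Camera axes: x right, y down, z forward; pixel columns grow to the right and rows downward; lengths in m; the calibration is good to about 2 mm. A picture is of the moment at which its call begins: read the wrist's pose just before it. get_calibration takes no time and is no camera call; for the wrist camera it gives the pose at the moment of the call.
- ctrl.finish_job(): hands the job in; it is judged then, once.
The state is a dict: "t": time; "q": joint angles; "dq": joint speeds; "effort": joint torques, N m; "tool_pos": TCP position; "tool_rot": TCP orientation; "contact_force": force on the tool from outside, world axes, zero at the start; "wrist_torque": the same for the moment, N m; "opening": finger opening in m; "grip_force": force on a finger pad.
Only numpy, scipy, OpenCV 4.12 (cv2) and the standard library are available. Lean on these libraries where they do the work, as an engineer would, in place of code of your own. Each camera call takes 0.05 s, during which the arm holds its last target. There are 200 camera calls.

### The job

Load the large roll of tape, which stands on edge in the wooden cradle, into the bench dispenser: push the spindle's nose and hub through its core up to the flange, then put the nose through the hole in the dispenser's far cheek, press it in against the spring plunger and lay the journal in the V saddle. Let go with the spindle fully home and level in the saddle, held by the spring, and the roll still on its hub. Do not force the spindle against the dispenser, and leave the small roll where it lies.

Things in the scene. Friction and masses are not known exactly. Their poses are not given: they have to be found in the camera images.
- spindle: loose spindle, 143 mm long, 0.11 kg, lying level on the bench. Origin on its axis in the centre of the grip; x from grip to nose, z up at the start. Along x (mm): flat grip -15 to 15 (20 wide in y, 36 tall in z; grasp it across the 20); journal dia 12, 15 to 35; neck dia 18, 35 to 61; flange dia 36, 61 to 66; hub dia 25, 66 to 84; bead dia 29, 84 to 87, tapering to 91; nose dia 12, 91 to 128
- spindle_tip (a point): end of the spindle's nose, on its axis (spindle x = 128 mm), axes as the spindle
- roll: the large tape roll, 56 mm across, 16 mm wide, core hole 32 mm, 50 g; starts standing on edge in the cradle. Origin in the centre of one flat face; its z runs along the roll's axis, in the cradle's +x direction at the start. On the spindle it belongs on the hub, between flange and bead
- roll_center (a point): centre of the roll: on its axis, halfway across its width
- small_roll: a smaller roll of tape, 48 mm across, 16 mm wide, lying flat at the front of the bench; not to be used. Origin in the centre of its underside
- cradle: wooden loading cradle, fixed, 34 x 70 mm, 26 mm high; origin in the centre of its underside, z up. The roll stands in its V, axis along the cradle's x and 36 mm above the bench, flat faces at x = -8 and +8 mm, between two lips (out to x = -15 and +15 mm, 16 mm high). The spindle enters from the -x side towards +x
- dispenser: tape dispenser, fixed; origin on the bench under its middle, z up, x along the seated spindle towards its nose. Base x -73 to 65, y -34 to 46 mm, 12 mm high; V saddle x -67 to -57; far cheek x 22 to 30, 46 wide, 72 high; tear-off blade at y = 43, 35 high. Seated: spindle origin at x = -92, y = 0, z = 50 mm, its neck's shoulder against the saddle's inner face, 14 mm of nose in the hole
- hole (a point): centre of the hole's mouth on the far cheek's inner face (dispenser x = 22 mm, 52.3 mm above the bench): dia 16.5 mm, 2 mm chamfer, 8 mm deep, then a closed barrel of 18 mm bore with the spring plunger. The seated nose rests on the hole's lower edge, 2.3 mm below this point. Axes as the dispenser
- saddle (a point): on the seated spindle's axis, in the middle of the 10 mm thick V saddle (dispenser x = -62 mm, 50 mm above the bench). The V has 90 degrees, opens upwards, its tips are 56 mm high; it carries the journal, between grip and neck. Axes as the dispenser
- plunger (a joint): travel of the spring plunger behind the hole, m: 0 = out (face 9 mm behind the hole's mouth), up to 0.018 pressed in; its spring pushes with 4 N at 0 and 9 N at 0.014. About 0.005 with the spindle seated

How it is judged:
On the way, in this order (a step that is already met when the one before it is completed fails the run):
1. the large roll is on the spindle's hub, against the flange (x of roll_center in the frame of spindle between 0.071 and 0.08 m and y of roll_center in the frame of spindle between -0.006 and 0.006 m and z of roll_center in the frame of spindle between -0.006 and 0.006 m), for 0.2 s.
2. the nose is through the hole and presses on the plunger (value of joint plunger above 0.003 m and x of spindle_tip in the frame of hole above 0.01 m), for 0.1 s.
At the end, for the whole second after the job is handed in: Spindle released and still in the dispenser: journal down in the V (axis within 2 mm in height, 3 mm sideways and along), level and in line within 0.035 rad, nose 10 mm or more into the hole, plunger pressed in; large roll on the hub between flange and bead (centre at spindle x 71 to 80 mm) (x of spindle in the frame of dispenser between -0.095 and -0.089 m and y of spindle in the frame of dispenser between -0.003 and 0.003 m and z of spindle in the frame of dispenser between 0.048 and 0.052 m and x of spindle_tip in the frame of hole above 0.01 m and angle between the x axis of spindle and the x axis of dispenser, either way round below 0.035 rad and value of joint plunger above 0.002 m and x of roll_center in the frame of spindle between 0.071 and 0.08 m and distance between roll_center and spindle below 0.081 m and linear speed of spindle below 0.02 m/s and linear speed of roll below 0.03 m/s); the robot touches nothing.
It fails at once if the spindle is forced against the dispenser with more than 35 N (contact force between spindle and dispenser above 35 N).
It fails at once if the small roll is pushed away (distance of small_roll from where it was at the start of the episode above 0.03 m).
It also fails if it takes over 56 s, if anything falls off the work surface, if the arm or the gripper's body presses on something with over 40 N, if the wrist force passes 120 N, or if a joint passes its speed limit or range.

## Working session

There is one attempt and no reset: what is moved stays moved. The work goes in short steps, Python scripts to look and compute and a tool call to move; the robot and the scene stay as the last step left them, time stands still between calls to the robot, and variables do not carry over. Pictures are saved under pics/ and viewed, at most 10 in all, crops included, and the job is handed in when it is done.

Besides the shell and the picture viewer there is one more tool, called by a JSON object that holds its "api" and its "payload". jog_arm: Moves the arm, as the interface text tells. Its arguments: {"type":"object","properties":{"deltas":{"type":"array","items":{"type":"array"}},"squeeze":{"type":"number"}},"required":["deltas"]}

```bash
mkdir -p pics; python3 - <<'E'
from station import ctrl
import cv2,numpy as np
print(ctrl.hold_point_z, ctrl.get_obs())
ims=[]
for n in("top","scene","wrist"):
    c=ctrl.get_calibration(n);print(n,np.round(c["K"],1).tolist(),np.round(c["extrinsics"],4).tolist())
    im=ctrl.get_image(n)[:,:,::-1];cv2.imwrite(f"pics/{n}0.png",im)
E
```

```text
0.0187 {'t': 0.0, 'q': array([ 1.22998292e+00,  5.33477986e-02,  1.61431264e+00, -4.97485660e-06,
        1.47599672e+00, -1.18983209e-01]), 'dq': array([ 9.42475702e-04,  4.98983221e-04,  5.59925376e-05,  8.26699805e-04,
       -2.93513944e-04,  8.52155846e-04]), 'effort': array([-1.41753120e-03, -3.93665850e+01, -3.70178461e+01, -3.49766096e-04,
        7.07642699e-03,  1.63692300e-07]), 'tool_pos': array([0.13728814, 0.60908911, 0.2300575 ]), 'tool_rot': array([-0.3476836, -3.121824 ,  0.0031589]), 'contact_force': array([ 0.29698142,  0.03707826, -0.26870183]), 'wrist_torque': array([-0.00191329, -0.0299043 ,  0.03481514]), 'grip_force': 0.0, 'opening': 0.0854089911235254}
top [[471.2, 0.0, 278.1], [0.0, 471.2, 214.2], [0.0, 0.0, 1.0]] [[0.0211, -0.9997, 0.0113, 0.0482], [-0.9989, -0.0216, -0.0428, 0.5194], [0.043, -0.0104, -0.999, 0.8887], [0.0, 0.0, 0.0, 1.0]]
scene [[500.8, 0.0, 291.9], [0.0, 500.8, 209.5], [0.0, 0.0, 1.0]] [[-0.6801, -0.7331, -0.0063, 0.4233], [-0.5673, 0.5317, -0.6288, 0.292], [0.4643, -0.4241, -0.7775, 0.7063], [0.0, 0.0, 0.0, 1.0]]
wrist [[371.0, 0.0, 281.4], [0.0, 371.0, 201.4], [0.0, 0.0, 1.0]] [[0.2195, 0.9756, -0.0011, -0.6245], [0.9285, -0.2086, 0.3074, -0.041], [0.2996, -0.0685, -0.9516, 0.3796], [0.0, 0.0, 0.0, 1.0]]
```

View pics/top0.png

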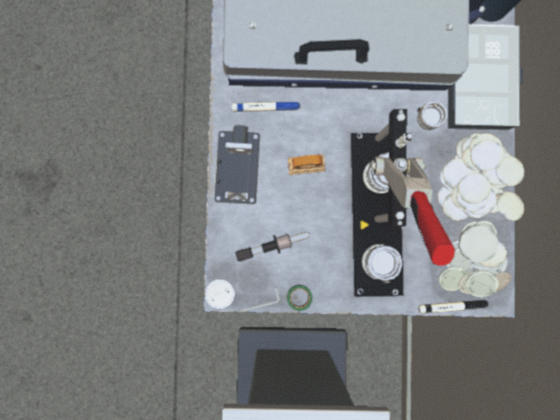

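View pics/scene0.png

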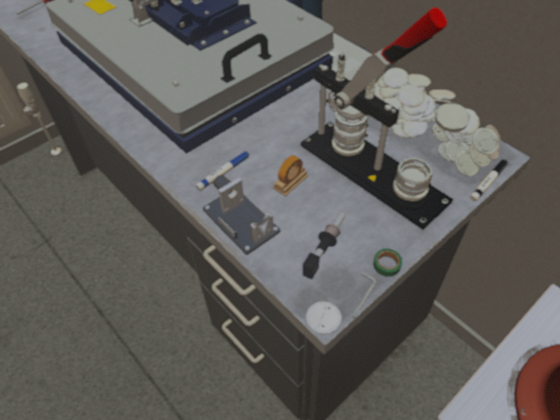

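Top: the dispenser is at about (238,167) with its cheek at the top, the cradle and roll at (307,164), the spindle from the grip at (243,254) to the nose tip at (308,235), and the small roll at (299,297). The scene view agrees.

```bash
cat > h.py <<'E'
from station import ctrl
import cv2,numpy as np
from scipy.spatial.transform import Rotation as R
def ray(c,uv):
    E=np.array(c["extrinsics"]);d=E[:3,:3].T@np.linalg.solve(c["K"],[uv[0],uv[1],1.]);return -E[:3,:3].T@E[:3,3],d
def plane(c,uv,z):
    o,d=ray(c,uv);return o+d*(z-o[2])/d[2]
def proj(c,P):
    E=np.array(c["extrinsics"]);p=np.array(c["K"])@(E[:3,:3]@np.array(P)+E[:3,3]);return p[:2]/p[2]
def meet(*cr):
    A=np.zeros((3,3));b=np.zeros(3)
    for c,uv in cr:
        o,d=ray(c,uv);d=d/np.linalg.norm(d);M=np.eye(3)-np.outer(d,d);A+=M;b+=M@o
    return np.linalg.solve(A,b)
def snap(name,f):
    c=ctrl.get_calibration(name);im=ctrl.get_image(name)[:,:,::-1].copy();cv2.imwrite(f"pics/{f}.png",im);return c,im
E
python3 - <<'E'
from h import *
c=ctrl.get_calibration("top")
for n,uv,z in[("grip",(243,254),.018),("nose",(308,235),.018),("cradleL",(289,165),.026),("cradleR",(326,164),.026),("cheek",(239,146),.07),("saddle",(237,197),.05),("dBL",(217,202),.012),("dBR",(256,204),.012),("dTL",(220,132),.012),("dTR",(259,133),.012),("small",(299,297),.016)]:
    print(n,plane(c,uv,z).round(3))
w=ctrl.get_calibration("wrist");E=w["extrinsics"];o=ctrl.get_obs();T=R.from_rotvec(o["tool_rot"]).as_matrix()
C=-E[:3,:3].T@E[:3,3];print("cam in tool",T.T@(C-o["tool_pos"]),(T.T@E[:3,:3].T).round(3).tolist())
print(T.round(3))
E
```

```text
grip [0.441 0.124 0.018]
nose [0.48  0.002 0.018]
cradleL [0.611 0.041 0.026]
cradleR [ 0.614 -0.029  0.026]
cheek [0.637 0.133 0.07 ]
saddle [0.546 0.135 0.05 ]
dBL [0.539 0.176 0.012]
dBR [0.537 0.102 0.012]
dTL [0.674 0.174 0.012]
dTR [0.673 0.099 0.012]
small [0.363 0.017 0.016]
cam in tool [ 0.07789631  0.00015911 -0.14291564] [[0.0, -0.952, -0.308], [1.0, 0.0, 0.001], [-0.001, -0.308, 0.952]]
[[-0.975  0.22  -0.001]
 [ 0.22   0.975 -0.002]
 [ 0.    -0.002 -1.   ]]
```

View pics/wrist0.png

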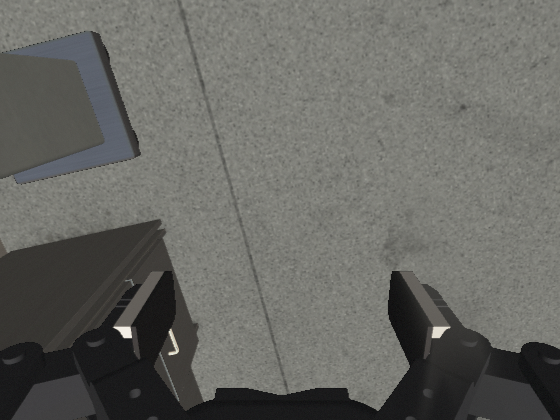

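The wrist camera sees only floor here, so I'll move over the dispenser and cradle with the tool turned (tool x towards world +x).

{"api": "jog_arm", "payload": {"deltas": [[-1,[0.6,-0.7,0.05],[0,0,-0.472]],[-1,[0.6,-0.7,0.05],[0,0,-0.472]],[-1,[0.6,-0.7,0.05],[0,0,-0.472]],[-1,[0.6,-0.7,0.05],[0,0,-0.472]],[-1,[0.6,-0.7,0.05],[0,0,-0.472]],[-1,[0.6,-0.7,0.05],[0,0,-0.472]],[-1,[0.6,-0.7,0.05],[0,0,-0.472]],[-1,[0.6,-0.7,0.05],[0,0,-0.472]],[-1,[0.6,-0.7,0.05],[0,0,-0.472]],[-1,[0.6,-0.7,0.05],[0,0,-0.472]],[-1,[0.6,-0.7,0.05],[0,0,-0.472]],[-1,[0.6,-0.7,0.05],[0,0,-0.472]]]}}

```text
t: 1.15
tool_pos: [0.378, 0.3287, 0.251]
tool_rot: [-2.373, -2.058, 0.001]
contact_force: [1.2, -0.3, 0.8]
opening: 0.0851
grip_force: 0.0
```

{"api": "jog_arm", "payload": {"deltas": [[-1,[0.58,-0.65,-0.15],[0,0,-0.457]],[-1,[0.58,-0.65,-0.15],[0,0,-0.457]],[-1,[0.58,-0.65,-0.15],[0,0,-0.457]],[-1,[0.58,-0.65,-0.15],[0,0,-0.457]],[-1,[0.58,-0.65,-0.15],[0,0,-0.457]],[-1,[0.58,-0.65,-0.15],[0,0,-0.457]],[-1,[0.58,-0.65,-0.15],[0,0,-0.457]],[-1,[0.58,-0.65,-0.15],[0,0,-0.457]],[-1,[0.58,-0.65,-0.15],[0,0,-0.457]],[-1,[0.58,-0.65,-0.15],[0,0,-0.457]],[-1,[0.58,-0.65,-0.15],[0,0,-0.457]],[-1,[0.58,-0.65,-0.15],[0,0,-0.457]]]}}

```text
t: 2.15
tool_pos: [0.6095, 0.0689, 0.1904]
tool_rot: [-3.142, 0.008, 0.002]
contact_force: [-0.1, 0.3, 0.5]
opening: 0.0855
grip_force: 0.0
```

```bash
python3 - <<'E'
from h import *
o=ctrl.get_obs();print(o["t"],o["q"].round(3),o["tool_pos"],R.from_rotvec(o["tool_rot"]).as_matrix().round(3).tolist(),o["contact_force"])
c,im=snap("wrist","w1");print(c["extrinsics"].round(4).tolist()); np.save("w1.npy",c["extrinsics"])
E
```

```text
2.15 [-0.009  0.054  1.68   0.     1.409  1.567] [0.60945749 0.06889962 0.19038119] [[1.0, -0.005, -0.002], [-0.005, -1.0, 0.0], [-0.002, -0.0, -1.0]] [-0.09101256  0.30314765  0.50860373]
[[-0.0047, -1.0, -0.0011, 0.072], [-0.9504, 0.0041, 0.311, 0.5519], [-0.311, 0.0025, -0.9504, 0.5311], [0.0, 0.0, 0.0, 1.0]]
```

View pics/w1.png

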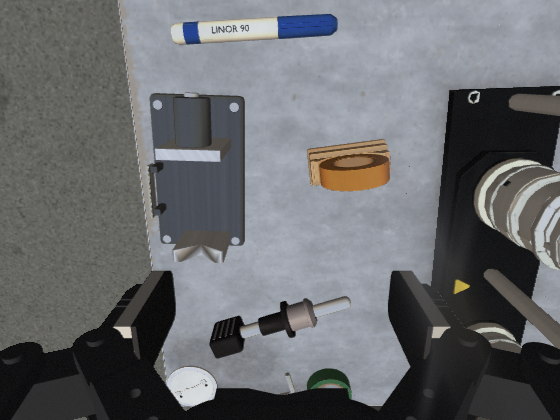

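The wrist view shows everything: the dispenser base corners at about (152,95), (243,97) and (243,244), the roll at (355,172) and the spindle from the grip (226,337) to the tip (350,300). I'll enlarge the relevant parts.

```bash
python3 - <<'E'
import cv2,numpy as np
im=cv2.imread("pics/w1.png");out=np.zeros((600,800,3),np.uint8)
def put(x0,y0,w,h,s,X,Y):
    c=cv2.resize(im[y0:y0+h,x0:x0+w],None,fx=s,fy=s,interpolation=cv2.INTER_CUBIC)
    for k in range(0,w,10): cv2.line(c,(k*s,0),(k*s,3 if k%50 else 12),(0,255,255),1)
    for k in range(0,h,10): cv2.line(c,(0,k*s),(3 if k%50 else 12,k*s),(0,255,255),1)
    out[Y:Y+h*s,X:X+w*s]=c
put(145,85,110,190,3,0,0); put(300,130,100,70,4,340,0); put(205,290,150,75,3,340,300)
cv2.imwrite("pics/w1z.png",out)
E
```

```text
(no output)
```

View pics/w1z.png

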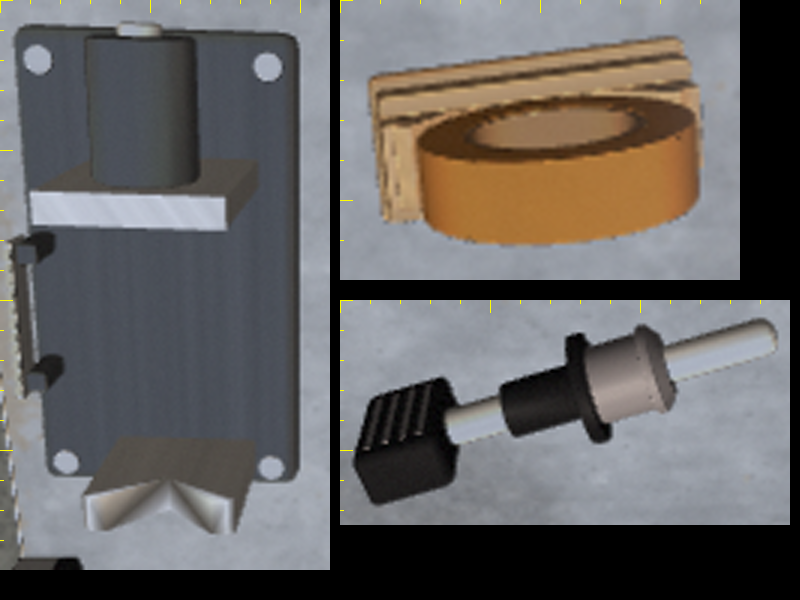

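```bash
python3 - <<'E'
from h import *
c=ctrl.get_calibration("wrist");c=dict(K=c["K"],extrinsics=np.load("w1.npy"))
A=lambda x,y:(145+x/3,85+y/3)
pts=[((17,28),.012,65,46),((299,33),.012,65,-34),((297,481),.012,-73,-34),((48,476),.012,-73,46),
((30,192),.072,30,23),((226,199),.072,30,-23),((225,231),.072,22,-23),((33,222),.072,22,23)]
W=np.array([plane(c,A(*p),z)[:2] for p,z,_,_ in pts]);M=np.array([[a,b] for *_,a,b in pts])/1000
def fit(M,W):
    m,w=M.mean(0),W.mean(0);H=(M-m).T@(W-w);th=np.arctan2(H[0,1]-H[1,0],H[0,0]+H[1,1]);Q=np.array([[np.cos(th),-np.sin(th)],[np.sin(th),np.cos(th)]])
    return th,w-Q@m,((M@Q.T+(w-Q@m))-W)*1000
for s in(slice(0,4),slice(4,8),slice(0,8)):
    th,t,r=fit(M[s],W[s]);print("disp",np.degrees(th),t,r.round(1).tolist())
B=lambda x,y:(300+(x-340)/4,130+y/4)
print("roll +x face",plane(c,B(555,127),.036),plane(c,B(559,128),.036))
print("cradle edge",plane(c,B(370,77),.016),plane(c,B(683,38),.016))
print("roll ends",plane(c,B(419,145),.036),plane(c,B(699,112),.036),plane(c,B(425,218),.036),plane(c,B(697,188),.036))
S=lambda x,y:(205+(x-340)/3,290+(y-300)/3)
t=plane(c,S(773,336),.018);n=plane(c,S(668,362),.018);j=plane(c,S(475,421),.018);g=plane(c,S(408,418),.036)
d=(t-j)/np.linalg.norm(t-j);print("spindle",t,n,j,g,"head",np.degrees(np.arctan2(d[1],d[0])),"org",t-.128*d)
E
```

```text
disp -2.1124769056928567 [0.61416813 0.13512637] [[1.6, 1.1], [0.3, -0.6], [-1.4, -1.0], [-0.5, 0.5]]
disp -2.661226661472374 [0.61343095 0.13666156] [[0.4, -0.1], [0.1, 0.1], [-0.2, -0.2], [-0.4, 0.2]]
disp -2.023415523963816 [0.6137984  0.13575231] [[1.1, 1.9], [0.0, 0.1], [-1.7, -0.5], [-0.9, 1.0], [0.5, -0.7], [0.8, -0.5], [0.5, -0.9], [-0.3, -0.5]]
roll +x face [0.62655397 0.01006682 0.036     ] [0.62634334 0.00924121 0.036     ]
cradle edge [0.63338663 0.04651048 0.016     ] [ 0.64144802 -0.0200551   0.016     ]
roll ends [0.62293862 0.03763823 0.036     ] [ 0.6295172 -0.0189628  0.036    ] [0.60746891 0.03596843 0.036     ] [ 0.6136347 -0.0199178  0.036    ]
spindle [0.48289207 0.003043   0.018     ] [0.47313306 0.03712987 0.018     ] [0.45029535 0.10147197 0.018     ] [0.46519866 0.12076589 0.036     ] head -71.67667871754048 org [0.44265158 0.1245531  0.018     ]
```

Measured: dispenser at (0.614, 0.136) heading −2.2°, roll centre at (0.6185, 0.009) heading 6.7°, and spindle origin at (0.4427, 0.1246) heading −71.7°. Next I'll hover above the spindle.

{"api": "jog_arm", "payload": {"deltas": [[-1,[-0.4165,0.139,-0.2],[0,0,-0.397]],[-1,[-0.4165,0.139,-0.2],[0,0,-0.397]],[-1,[-0.4165,0.139,-0.2],[0,0,-0.397]],[-1,[-0.4165,0.139,-0.2],[0,0,-0.397]],[-1,[-0.4165,0.139,-0.2],[0,0,-0.397]],[-1,[-0.4165,0.139,-0.2],[0,0,-0.397]],[-1,[-0.4165,0.139,-0.2],[0,0,-0.397]],[-1,[-0.4165,0.139,-0.2],[0,0,-0.397]],[-1,[-0.4165,0.139,-0.2],[0,0,-0.397]],[-1,[-0.4165,0.139,-0.2],[0,0,-0.397]],[-1,[-0.4165,0.139,-0.2],[0,0,-0.397]],[-1,[-0.4165,0.139,-0.2],[0,0,-0.397]]]}}

```text
t: 3.2
tool_pos: [0.4427, 0.1253, 0.1112]
tool_rot: [2.555, -1.828, -0.0]
contact_force: [0.2, 0.2, -0.7]
opening: 0.0853
grip_force: 0.0
```

```bash
python3 - <<'E'
from h import *
o=ctrl.get_obs();T=R.from_rotvec(o["tool_rot"]).as_matrix();print(o["t"],o["q"].round(3),o["tool_pos"],T.round(4).tolist(),np.degrees(np.arctan2(T[1,0],T[0,0])))
c,im=snap("wrist","w2");np.save("w2.npy",c["extrinsics"])
s=np.array([.4427,.1246,.018]);d=np.array([np.cos(-1.251),np.sin(-1.251),0])
for x in(-.015,.015,.061,.128): print(x,proj(c,s+d*x))
E
```

```text
3.2 [ 0.114 -0.25   2.101 -0.     1.291  2.927] [0.44272198 0.12529554 0.11118562] [[0.323, -0.9464, -0.0001], [-0.9464, -0.323, -0.0001], [0.0, 0.0002, -1.0]] -71.1544838060311
-0.015 [282.89831213 225.14080275]
0.015 [283.39673993 182.7237411 ]
0.061 [284.23921428 111.02772684]
0.128 [285.67154264 -10.86587612]
```

View pics/w2.png

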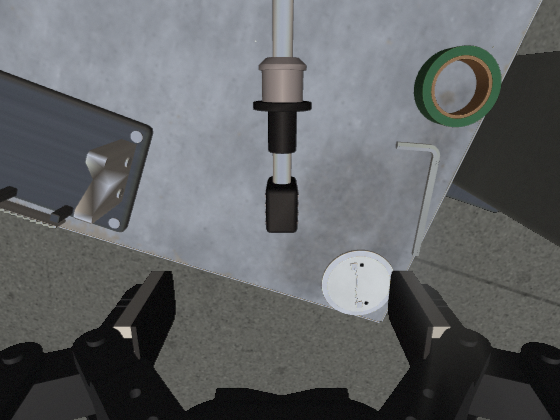

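The spindle is centred under the gripper: grip top at v≈180–218, flange at (282,105), within about 2 mm of the estimate. I'll descend and grasp.

{"api": "jog_arm", "payload": {"deltas": [[-1,[0.001,-0.0045,-0.15],[0,0,0]],[-1,[0.001,-0.0045,-0.22],[0,0,0]],[-1,[0.001,-0.0045,-0.265],[0,0,0]],[-1,[0.001,-0.0045,-0.265],[0,0,0]],[0.3,[0.001,-0.0045,-0.265],[0,0,0]],[1,[0.001,-0.0045,-0.265],[0,0,0]],[1,[0.001,-0.0045,-0.265],[0,0,0]],[1,[0.001,-0.0045,-0.265],[0,0,0]],[1,[0.001,-0.0045,-0.265],[0,0,0]],[1,[0.001,-0.0045,-0.265],[0,0,0]],[1,[0.001,-0.0045,-0.265],[0,0,0]],[1,[0.001,-0.0045,-0.265],[0,0,0]]], "squeeze": 70}}

```text
t: 4.25
tool_pos: [0.4447, 0.1237, 0.007]
tool_rot: [-2.55, 1.832, -0.003]
contact_force: [-1.0, 0.1, 6.6]
opening: 0.0188
grip_force: 69.0
```

{"api": "jog_arm", "payload": {"deltas": [[1,[0,0,0.08],[0,0,0]],[1,[0,0,0.16],[0,0,0]],[1,[0,0,0.22],[0,0,0.03]],[1,[0,-0.05,0.24],[0,0,0.07]],[1,[0.01,-0.1,0.24],[0,0,0.11]],[1,[0.01,-0.15,0.24],[0,0,0.15]],[1,[0.02,-0.2,0.24],[0,0,0.19]],[1,[0.02,-0.25,0.24],[0,0,0.23]],[1,[0.03,-0.3,0.24],[0,0,0.27]],[1,[0.039,-0.334,0.24],[0,0,0.31]],[1,[0.039,-0.334,0.24],[0,0,0.35]],[1,[0.039,-0.334,0.24],[0,0,0.388]]]}}

```text
t: 5.25
tool_pos: [0.4588, -0.011, 0.1013]
tool_rot: [-3.141, 0.035, 0.0]
contact_force: [0.3, 0.2, -0.1]
opening: 0.0189
grip_force: 68.7
```

{"api": "jog_arm", "payload": {"deltas": [[1,[0,0,0],[0,0,0.03]],[1,[0,0,0],[0,0,0.046]],[1,[0,0,0],[0,0,0.046]],[1,[0,0,0],[0,0,0.046]]]}}

```text
t: 5.58
tool_pos: [0.4586, -0.0101, 0.1012]
tool_rot: [-3.136, -0.182, 0.0]
contact_force: [1.0, 0.5, 0.2]
opening: 0.0189
grip_force: 68.7
```

```bash
python3 - <<'E'
from h import *
o=ctrl.get_obs();T=R.from_rotvec(o["tool_rot"]).as_matrix();print(o["t"],o["q"].round(3),o["tool_pos"],T.round(4).tolist(),np.degrees(np.arctan2(T[1,0],T[0,0])),o["contact_force"])
c,im=snap("wrist","w3");np.save("w3.npy",c["extrinsics"])
ct,it=snap("top","t3");cs,isc=snap("scene","s3")
P=lambda x,z=0:o["tool_pos"]+T@np.array([x,0,-.011+z])
for x in(.0,.0635,.084,.128): print(x,proj(c,P(x)),proj(ct,P(x)),proj(cs,P(x)))
out=np.zeros((600,800,3),np.uint8);out[:420,:560]=im
ut,vt=proj(ct,P(.1)).astype(int);us,vs=proj(cs,P(.1)).astype(int)
a=cv2.resize(it[vt-40:vt+40,ut-40:ut+40],None,fx=3,fy=3);b=cv2.resize(isc[vs-50:vs+50,us-50:us+50],None,fx=3,fy=3)
out[:240,560:800]=a;out[300:600,500:800]=b;print(ut,vt,us,vs);cv2.imwrite("pics/m3.png",out)
E
```

```text
5.5833 [-0.184 -0.241  2.111 -0.     1.272  1.27 ] [ 0.45864047 -0.01011591  0.10117775] [[0.9933, 0.1159, -0.0003], [0.1159, -0.9933, 0.0], [-0.0003, -0.0001, -1.0]] 6.6529626729789575 [1.03209039 0.45743989 0.17229299]
0.0 [281.00678385 289.35686867] [319.09186532 247.77381793] [362.61474777 183.01600226]
0.0635 [281.04477212 131.11481504] [315.40351817 210.42060998] [332.42757556 165.31756249]
0.084 [281.05959952  69.35054338] [314.21801578 198.41460411] [323.0696355  159.83109502]
0.128 [281.09716011 -87.10994611] [311.68207475 172.7322242 ] [303.58506432 148.40748412]
313 189 315 155
```

View pics/m3.png

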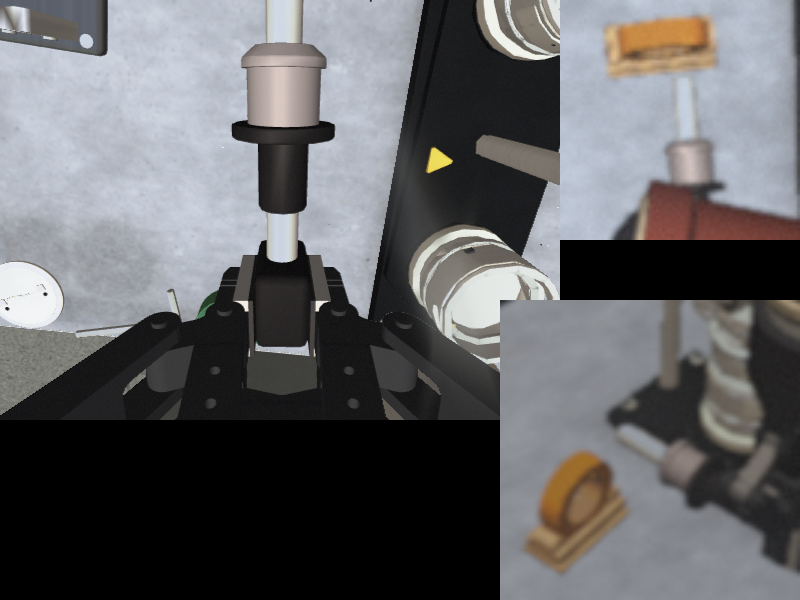

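The spindle is held straight: flange centre at (283.5,130) against (281,131) predicted. I'll lower to cradle height and push the nose in.

{"api": "jog_arm", "payload": {"deltas": [[1,[0,0.002,-0.1],[0,0,0]],[1,[0,0.002,-0.1875],[0,0,0]],[1,[0,0.002,-0.1875],[0,0,0]],[1,[0,0.002,-0.1875],[0,0,0]],[1,[0.03,0.0055,-0.1875],[0,0,0]],[1,[0.06,0.009,-0.1875],[0,0,0]],[1,[0.09,0.0125,-0.1875],[0,0,0]],[1,[0.115,0.0155,-0.1875],[0,0,0]],[1,[0.13,0.0172,-0.1875],[0,0,0]],[1,[0.13,0.0172,-0.1875],[0,0,0]]]}}

```text
t: 6.57
tool_pos: [0.5133, -0.0034, 0.0284]
tool_rot: [3.135, 0.185, 0.006]
contact_force: [0.1, -1.0, -1.6]
opening: 0.0187
grip_force: 68.6
```

```bash
python3 - <<'E'
from h import *
o=ctrl.get_obs();T=R.from_rotvec(o["tool_rot"]).as_matrix();print(o["t"],o["tool_pos"],o["contact_force"],o["wrist_torque"])
c,im=snap("wrist","w4");np.save("w4.npy",c["extrinsics"])
ct,it=snap("top","t4");cs,isc=snap("scene","s4")
P=lambda x,z=0:o["tool_pos"]+T@np.array([x,0,-.011+z])
for x in(.0635,.0875): print(x,proj(c,P(x)))
u,v=proj(c,P(.05)); 
out=np.zeros((600,800,3),np.uint8);out[:420,:560]=im
ut,vt=proj(ct,P(.1)).astype(int);us,vs=proj(cs,P(.1)).astype(int)
out[:240,560:800]=cv2.resize(it[vt-30:vt+30,ut-30:ut+30],None,fx=4,fy=4,interpolation=2);out[280:600,480:800]=cv2.resize(isc[vs-40:vs+40,us-40:us+40],None,fx=4,fy=4,interpolation=2);cv2.imwrite("pics/m4.png",out)
E
```

```text
6.5667 [ 0.51331101 -0.00340327  0.02842512] [ 0.08719768 -0.99722923 -1.59847721] [-0.01862922  0.08867665  0.04516781]
0.0635 [280.96681089 130.96665719]
0.0875 [280.97415871  57.96252224]
```

View pics/m4.png

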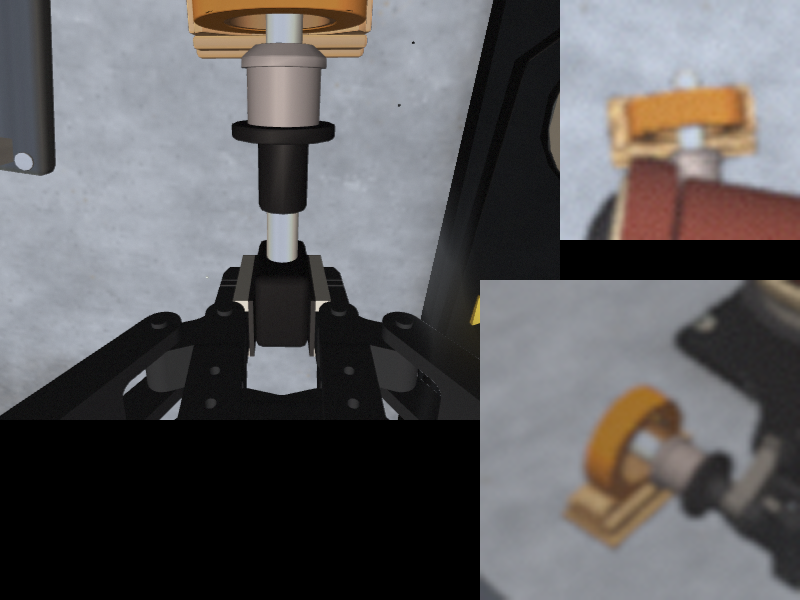

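The nose is inside the core: bead at (283,55), roll core centred at about (279,15), no contact force. The spindle sits about 1 mm right and slightly high, so I'll correct that and advance.

{"api": "jog_arm", "payload": {"deltas": [[1,[0,0.002,-0.005],[0,0,0]],[1,[0.01,0.003,-0.005],[0,0,0]],[1,[0.02,0.0043,-0.005],[0,0,0]],[1,[0.03,0.0055,-0.005],[0,0,0]],[1,[0.04,0.0067,-0.005],[0,0,0]],[1,[0.05,0.0078,-0.005],[0,0,0]],[1,[0.05,0.0078,-0.005],[0,0,0]],[1,[0.05,0.0078,-0.005],[0,0,0]]]}}

```text
t: 7.38
tool_pos: [0.5312, -0.0001, 0.0243]
tool_rot: [-3.136, -0.185, 0.0]
contact_force: [0.2, 0.3, -1.0]
opening: 0.0194
grip_force: 68.6
```

{"api": "jog_arm", "payload": {"deltas": [[1,[0.01,0.0012,0],[0,0,0]],[1,[0.018,0.0021,0],[0,0,0]],[1,[0.023,0.0027,0],[0,0,0]],[1,[0.023,0.0027,0],[0,0,0]],[1,[0.023,0.0027,0],[0,0,0]]]}}

```text
t: 7.8
tool_pos: [0.5402, 0.001, 0.0243]
tool_rot: [3.136, 0.185, -0.0]
contact_force: [0.3, -0.6, -1.2]
opening: 0.0192
grip_force: 68.6
```

```bash
python3 - <<'E'
from h import *
o=ctrl.get_obs();T=R.from_rotvec(o["tool_rot"]).as_matrix();print(o["t"],o["tool_pos"],o["contact_force"],o["wrist_torque"])
c,im=snap("wrist","w5");cs,isc=snap("scene","s5")
out=np.zeros((420,760,3),np.uint8);out[:300,:400]=im[:300,80:480]
us,vs=proj(cs,o["tool_pos"]+T@[.08,0,-.011]).astype(int)
out[:360,400:760]=cv2.resize(isc[vs-45:vs+45,us-45:us+45],None,fx=4,fy=4,interpolation=2);cv2.imwrite("pics/m5.png",out)
E
```

```text
7.8 [0.54020895 0.00096458 0.02433549] [ 0.25791081 -0.64598143 -1.168035  ] [0.03439327 0.01281493 0.00541747]
```

View pics/m5.png

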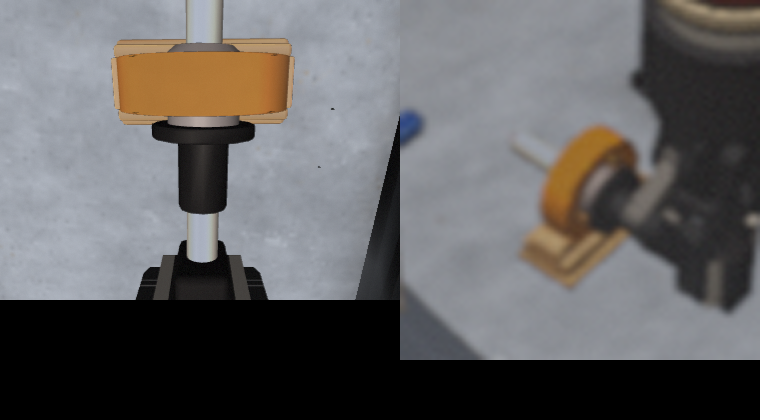

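The bead is through the roll and the flange is about 3 mm short, with no force. Final push, then lift.

{"api": "jog_arm", "payload": {"deltas": [[1,[0.004,0.0005,0],[0,0,0]],[1,[0.009,0.001,0],[0,0,0]],[1,[0.009,0.001,0],[0,0,0]],[1,[0.009,0.001,0],[0,0,0]],[1,[0.009,0.001,0],[0,0,0]]]}}

```text
t: 8.32
tool_pos: [0.5437, 0.0014, 0.0243]
tool_rot: [3.136, 0.184, -0.0]
contact_force: [0.3, 0.8, -0.9]
opening: 0.0186
grip_force: 68.6
```

{"api": "jog_arm", "payload": {"deltas": [[1,[0,0,0.01],[0,0,0]],[1,[0,0,0.03],[0,0,0]],[1,[0,0,0.06],[0,0,0]],[1,[0,0,0.12],[0,0,0]],[1,[0,0,0.18],[0,0,0]],[1,[0,0,0.25],[0,0,0]],[1,[0,0,0.25],[0,0,0]],[1,[0,0,0.25],[0,0,0]]]}}

```text
t: 8.98
tool_pos: [0.5456, 0.0011, 0.1278]
tool_rot: [3.135, 0.184, 0.01]
contact_force: [-0.1, -0.5, -2.0]
opening: 0.0189
grip_force: 68.5
```

```bash
python3 - <<'E'
from h import *
o=ctrl.get_obs();print(o["t"],o["tool_pos"],o["contact_force"])
c,im=snap("wrist","w6")
hsv=cv2.cvtColor(im,cv2.COLOR_BGR2HSV);m=cv2.inRange(hsv,(8,140,80),(25,255,255));ys,xs=np.nonzero(m[:250]);print(len(xs),np.percentile(xs,[1,50,99]),np.percentile(ys,[1,50,99]))
cv2.imwrite("pics/m6.png",im[:300])
E
```

```text
8.9833 [0.54561521 0.00108719 0.12778189] [-0.06076763 -0.45030244 -1.99994909]
9339 [206. 284. 363.] [ 69.  97. 127.]
```

View pics/m6.png

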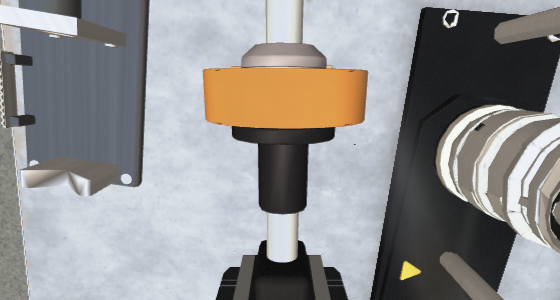

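The roll is on the hub against the flange (roll at (285,97), bead visible above it). I'll carry it over the dispenser and re-measure that numerically.

{"api": "jog_arm", "payload": {"deltas": [[1,[0,0.06,0.06],[0,0,-0.01]],[1,[-0.004,0.13,0.105],[0,0,-0.02]],[1,[-0.008,0.2,0.105],[0,0,-0.03]],[1,[-0.012,0.27,0.105],[0,0,-0.04]],[1,[-0.012,0.32,0.105],[0,0,-0.0494]],[1,[-0.012,0.344,0.105],[0,0,-0.0494]],[1,[-0.012,0.344,0.105],[0,0,-0.0494]],[1,[-0.012,0.344,0.105],[0,0,-0.0494]],[1,[-0.012,0.344,0.105],[0,0,-0.0494]]]}}

```text
t: 9.78
tool_pos: [0.5386, 0.1379, 0.1655]
tool_rot: [3.14, -0.06, -0.002]
contact_force: [-0.0, 0.3, -0.6]
opening: 0.0189
grip_force: 68.7
```

```bash
python3 - <<'E'
from h import *
o=ctrl.get_obs();T=R.from_rotvec(o["tool_rot"]).as_matrix();print(o["t"],o["tool_pos"],np.degrees(np.arctan2(T[1,0],T[0,0])),o["contact_force"],T[:,2])
c,im=snap("wrist","w7");np.save("w7.npy",c["extrinsics"])
g=cv2.cvtColor(im,cv2.COLOR_BGR2GRAY)
th=np.radians(-2.3);D=np.array([.6138,.1362,0]);Q=R.from_euler('z',th).as_matrix()
for n,p in dict(cheekL=(22,23,72),cheekR=(22,-23,72),cheekLo=(30,23,72),cheekRo=(30,-23,72),bTL=(65,46,12),bTR=(65,-34,12),bBL=(-73,46,12),bBR=(-73,-34,12),sL=(-57,14.5,56),sR=(-57,-14.5,56)).items(): print(n,proj(c,D+Q@np.array(p)/1000).round(1))
# roll edges
hsv=cv2.cvtColor(im,cv2.COLOR_BGR2HSV);m=cv2.inRange(hsv,(8,140,80),(25,255,255));ys,xs=np.nonzero(m[:250]);print("roll",np.percentile(xs,[1,99]),np.percentile(ys,[1,99]))
for v in(8,20,30,40,50,60): print(v,"g:",[int(x) for x in g[v,200:380:3]])
E
```

```text
9.7833 [0.53858244 0.13791265 0.16546166] -2.185368089280966 [-0.02697867  0.28681965 -0.59191967] [-1.43363628e-03 -7.68629340e-04 -9.99998677e-01]
cheekL [240.7  50.3]
cheekR [318.5  50.5]
cheekLo [240.3  35.6]
cheekRo [319.   35.8]
bTL [215.2  -8.6]
bTR [328.   -8.3]
bBL [224.  179.9]
bBR [321.1 180.2]
sL [258.8 174. ]
sR [300.4 174.1]
roll [208. 365.] [ 69. 127.]
8 g: [171, 178, 186, 179, 181, 173, 92, 146, 192, 193, 181, 88, 87, 92, 91, 89, 89, 87, 91, 69, 81, 86, 130, 186, 192, 196, 197, 197, 197, 197, 201, 195, 175, 142, 90, 89, 86, 185, 191, 193, 174, 79, 118, 174, 177, 181, 183, 184, 180, 174, 176, 173, 174, 176, 176, 171, 175, 176, 180, 182]
20 g: [164, 165, 173, 181, 184, 181, 92, 89, 89, 90, 89, 91, 86, 90, 90, 91, 89, 88, 90, 77, 82, 86, 132, 188, 191, 197, 196, 196, 196, 200, 199, 192, 170, 135, 86, 89, 86, 85, 86, 88, 88, 79, 180, 180, 183, 184, 185, 183, 185, 186, 185, 182, 181, 184, 179, 176, 176, 176, 172, 173]
30 g: [164, 171, 176, 170, 173, 171, 90, 88, 88, 90, 87, 91, 87, 89, 92, 91, 87, 87, 91, 86, 81, 87, 131, 187, 192, 197, 196, 196, 197, 199, 197, 192, 167, 1
[... 315 characters left out ...]
 210, 207, 89, 77, 175, 173, 172, 170, 170, 176, 176, 177, 177, 173, 169, 166, 165, 162, 162, 162, 164, 165]
50 g: [164, 166, 172, 172, 176, 174, 113, 89, 89, 89, 91, 91, 90, 98, 179, 176, 138, 94, 104, 110, 115, 117, 119, 120, 121, 122, 120, 119, 119, 119, 117, 116, 112, 110, 105, 101, 96, 90, 80, 70, 85, 74, 180, 178, 180, 175, 176, 173, 173, 172, 174, 169, 167, 170, 168, 165, 167, 168, 169, 173]
60 g: [161, 161, 168, 170, 169, 171, 169, 89, 87, 88, 89, 89, 89, 89, 104, 118, 130, 140, 147, 152, 155, 161, 166, 172, 179, 177, 175, 174, 174, 170, 166, 161, 157, 151, 146, 141, 134, 129, 122, 112, 100, 88, 115, 175, 176, 176, 177, 180, 178, 184, 179, 178, 177, 175, 173, 177, 180, 175, 176, 176]
```

```bash
python3 - <<'E'
import cv2,numpy as np
g=cv2.cvtColor(cv2.imread("pics/w7.png"),cv2.COLOR_BGR2GRAY).astype(int)
for u in(244,248,254,308,312,316): print(u,g[28:60,u].tolist())
print("nose",g[30,258:306].tolist());print("nose10",g[5,258:306].tolist())
print("neck v180",g[180,245:322:1].tolist())
print("flange col 240",g[115:155,240].tolist(),"col330",g[115:155,326].tolist())
E
```

```text
244 [89, 91, 90, 90, 92, 92, 91, 108, 216, 217, 217, 216, 215, 215, 213, 213, 211, 209, 210, 211, 214, 212, 178, 86, 87, 88, 90, 93, 98, 110, 111, 114]
248 [88, 88, 87, 89, 88, 88, 88, 105, 220, 220, 219, 218, 219, 215, 217, 217, 217, 216, 214, 214, 212, 203, 138, 88, 93, 95, 97, 101, 115, 124, 126, 130]
254 [91, 91, 91, 93, 90, 92, 92, 110, 214, 216, 216, 216, 216, 219, 220, 221, 213, 140, 86, 91, 97, 101, 104, 105, 109, 111, 114, 119, 137, 143, 143, 146]
308 [85, 85, 85, 85, 85, 85, 89, 126, 208, 210, 211, 212, 214, 216, 217, 213, 114, 90, 92, 97, 96, 97, 96, 99, 99, 100, 99, 101, 126, 135, 137, 137]
312 [87, 87, 87, 86, 86, 88, 90, 127, 210, 211, 211, 208, 208, 208, 208, 210, 205, 85, 77, 80, 83, 85, 87, 89, 93, 93, 94, 94, 114, 125, 130, 128]
316 [88, 88, 89, 89, 88, 88, 90, 129, 212, 213, 214, 215, 214, 213, 211, 211, 210, 208, 208, 204, 120, 75, 72, 74, 78, 80, 83, 87, 102, 115, 121, 118]
nose [67, 74, 81, 89, 88, 87, 86, 93, 131, 162, 183, 187, 191, 191, 192, 192, 196, 197, 197, 197, 196, 197, 197, 196, 195, 196, 197, 196, 198, 199, 199, 201, 197, 195, 195, 192, 187, 179, 167,
[... 304 characters left out ...]
80, 175, 133, 164, 201, 205, 186, 167, 160, 148, 77, 18, 23, 23, 25, 28, 26, 29, 30, 28, 33, 31, 34, 35, 39, 41, 44, 46, 47, 50, 48, 50, 49, 51, 53, 52, 48, 45, 42, 41, 38, 35, 30, 34, 30, 32, 27, 26, 28, 24, 23, 26, 24, 24, 21, 21, 15, 19, 24, 77, 138, 130, 190, 189, 189, 187, 187, 189, 187, 190, 190, 191, 191, 190]
flange col 240 [138, 138, 137, 138, 139, 139, 139, 139, 139, 139, 141, 141, 84, 28, 26, 26, 28, 24, 26, 28, 26, 27, 26, 25, 31, 60, 85, 88, 87, 88, 86, 88, 87, 88, 88, 87, 87, 87, 87, 87] col330 [143, 144, 144, 144, 145, 144, 142, 146, 146, 145, 144, 142, 57, 20, 21, 23, 20, 21, 19, 22, 19, 18, 17, 21, 21, 31, 109, 182, 180, 180, 181, 180, 188, 190, 184, 176, 177, 181, 185, 187]
```

The dispenser pose is confirmed in the same camera: the cheek edges match within 0.5 px. I'll descend between saddle and cheek with the nose tipped 2.3° down.

{"api": "jog_arm", "payload": {"deltas": [[1,[-0.046,0.005,0],[0,0.006,0]],[1,[-0.092,0.009,0],[0.0005,0.0128,-0.0006]],[1,[-0.092,0.009,0],[0.0005,0.0128,-0.0006]],[1,[-0.092,0.009,-0.06],[0.0005,0.0128,-0.0006]],[1,[-0.092,0.009,-0.12],[0.0005,0.0128,-0.0006]],[1,[-0.092,0.009,-0.18],[0.0005,0.0128,-0.0006]],[1,[-0.092,0.009,-0.23],[0.0005,0.0128,-0.0006]],[1,[-0.092,0.009,-0.26],[0.0005,0.0128,-0.0006]],[1,[-0.092,0.009,-0.274],[0.0005,0.0128,-0.0006]],[1,[-0.092,0.009,-0.274],[0.0005,0.0128,-0.0006]],[1,[-0.092,0.009,-0.274],[0.0005,0.0128,-0.0006]]]}}

```text
t: 10.75
tool_pos: [0.503, 0.1424, 0.0575]
tool_rot: [-3.139, 0.063, 0.061]
contact_force: [-0.4, -0.3, -1.9]
opening: 0.0191
grip_force: 68.7
```

```bash
cat > st.py <<'E'
from h import *
o=ctrl.get_obs();T=R.from_rotvec(o["tool_rot"]).as_matrix()
D=np.array([.6138,.1362,0]);Q=R.from_euler('z',-2.3,degrees=True).as_matrix();n=Q[:,1]
S=o["tool_pos"]-T[:,2]*.011-n*.0009;L=lambda p:(Q.T@(p-D)*1000).round(2)
print("t",o["t"],"tcp",o["tool_pos"].round(4),"F",o["contact_force"].round(1),"tq",o["wrist_torque"].round(2))
print("origin",L(S),"at saddle s=-62, hole s=22:",*[L(S+T[:,0]*((s-L(S)[0])/1000)) for s in(-62,22)],"tip",L(S+T[:,0]*.128),"yaw",np.degrees(np.arctan2(T[1,0],T[0,0])).round(2),"pitch down",np.degrees(-T[2,0]).round(2))
E
python3 st.py
```

```text
t 10.75 tcp [0.503  0.1424 0.0575] F [-0.4 -0.3 -1.9] tq [0.04 0.04 0.03]
origin [-110.54    0.8    68.54] at saddle s=-62, hole s=22: [-62.04   0.81  66.65] [21.9   0.82 63.39] tip [17.36  0.82 63.57] yaw -2.29 pitch down 2.22
```

{"api": "jog_arm", "payload": {"deltas": [[1,[-0.0025,-0.002,-0.009],[0,0,0]],[1,[-0.0025,-0.002,-0.018],[0,0,0]],[1,[-0.0025,-0.002,-0.0265],[0,0,0]],[1,[-0.0025,-0.002,-0.0265],[0,0,0]],[1,[-0.0025,-0.002,-0.0265],[0,0,0]],[1,[-0.0025,-0.002,-0.0265],[0,0,0]]]}}

```text
t: 11.25
tool_pos: [0.5011, 0.1418, 0.0462]
tool_rot: [-3.139, 0.062, 0.063]
contact_force: [-0.0, -0.5, -1.8]
opening: 0.0187
grip_force: 68.8
```

```bash
python3 st.py; python3 - <<'E'
from h import *
snap("scene","s8");c,im=snap("wrist","w8")
hsv=cv2.cvtColor(im,cv2.COLOR_BGR2HSV);m=cv2.inRange(hsv,(8,140,80),(25,255,255));ys,xs=np.nonzero(m[:250]);print("roll",np.percentile(xs,[1,99]),np.percentile(ys,[1,99]))
E
```

```text
t 11.25 tcp [0.5011 0.1418 0.0462] F [-0.  -0.5 -1.8] tq [-0.04  0.06 -0.04]
origin [-112.36    0.19   57.23] at saddle s=-62, hole s=22: [-62.04   0.22  55.21] [21.89  0.27 51.84] tip [15.54  0.27 52.1 ] yaw -2.27 pitch down 2.3
roll [205. 362.] [ 67. 126.]
```

{"api": "jog_arm", "payload": {"deltas": [[1,[0,0,0.002],[0,0,0]],[1,[0.006,-0.0002,0.0018],[0,0,0]],[1,[0.012,-0.0005,0.0015],[0,0,0]],[1,[0.018,-0.0007,0.0013],[0,0,0]],[1,[0.024,-0.001,0.001],[0,0,0]],[1,[0.03,-0.0012,0.0008],[0,0,0]],[1,[0.03,-0.0012,0.0008],[0,0,0]],[1,[0.03,-0.0012,0.0008],[0,0,0]]]}}

```text
t: 12.02
tool_pos: [0.5132, 0.1413, 0.0464]
tool_rot: [-3.14, 0.062, 0.063]
contact_force: [-0.5, -0.1, -1.1]
opening: 0.0189
grip_force: 68.7
```

```bash
python3 st.py
```

```text
t 12.0167 tcp [0.5132 0.1413 0.0464] F [-0.5 -0.1 -1.1] tq [-0.01  0.04  0.05]
origin [-100.24    0.12   57.4 ] at saddle s=-62, hole s=22: [-62.03   0.14  55.85] [21.9   0.18 52.47] tip [27.66  0.18 52.23] yaw -2.27 pitch down 2.31
```

Nose is in the hole with no contact force. I'll push on against the plunger.

{"api": "jog_arm", "payload": {"deltas": [[1,[0.005,-0.0002,-0.0002],[0,0,0]],[1,[0.01,-0.0004,-0.0004],[0,0,0]],[1,[0.015,-0.0006,-0.0006],[0,0,0]],[1,[0.02,-0.0008,-0.0008],[0,0,0]],[1,[0.0265,-0.001,-0.001],[0,0,0]],[1,[0.0265,-0.001,-0.001],[0,0,0]],[1,[0.0265,-0.001,-0.001],[0,0,0]]]}}

```text
t: 12.6
tool_pos: [0.5225, 0.1409, 0.0456]
tool_rot: [-3.14, 0.062, 0.068]
contact_force: [-6.7, 0.2, 1.3]
opening: 0.0191
grip_force: 69.1
```

```bash
python3 st.py
```

```text
t 12.6 tcp [0.5225 0.1409 0.0456] F [-6.7  0.2  1.3] tq [ 0.04  0.73 -0.03]
origin [-90.9    0.16  56.6 ] at saddle s=-62, hole s=22: [-62.03   0.18  55.34] [21.89  0.23 51.68] tip [36.98  0.24 51.02] yaw -2.27 pitch down 2.5
```

{"api": "jog_arm", "payload": {"deltas": [[1,[0.0037,0,0],[0,0,0]],[1,[0.0037,0,-0.003],[-0.0001,-0.0027,0]],[1,[0.0037,0,-0.006],[-0.0002,-0.0053,0]],[1,[0.0037,0,-0.009],[-0.0003,-0.008,0]],[1,[0.0037,0,-0.012],[-0.0004,-0.0106,0]],[1,[0.0037,0,-0.014],[-0.0005,-0.0133,0]],[1,[0.0037,0,-0.014],[-0.0005,-0.0133,0]],[1,[0.0037,0,-0.014],[-0.0005,-0.0133,0]]]}}

```text
t: 13.27
tool_pos: [0.5236, 0.1409, 0.0398]
tool_rot: [3.141, -0.062, -0.003]
contact_force: [-6.1, 0.3, 1.9]
opening: 0.0189
grip_force: 69.3
```

```bash
python3 st.py
```

```text
t 13.2667 tcp [0.5236 0.1409 0.0398] F [-6.1  0.3  1.9] tq [-0.01  0.76  0.02]
origin [-90.28   0.13  50.85] at saddle s=-62, hole s=22: [-62.     0.15  50.78] [22.    0.22 50.6 ] tip [37.72  0.23 50.56] yaw -2.25 pitch down 0.13
```

{"api": "jog_arm", "payload": {"deltas": [[1,[0,0,-0.001],[0,0,0]],[1,[0,0,-0.002],[0,0,0]],[1,[-0.001,0,-0.002],[0,0,0]],[1,[-0.002,0,-0.002],[0,0,0]],[1,[-0.003,0,-0.002],[0,0,0]],[1,[-0.003,0,-0.002],[0,0,0]]]}}

```text
t: 13.77
tool_pos: [0.5232, 0.1408, 0.0396]
tool_rot: [3.141, -0.062, -0.001]
contact_force: [-6.0, -0.6, 1.4]
opening: 0.0193
grip_force: 69.4
```

```bash
python3 st.py
```

```text
t 13.7667 tcp [0.5232 0.1408 0.0396] F [-6.  -0.6  1.4] tq [-0.13  0.66  0.07]
origin [-9.067e+01  5.000e-02  5.062e+01] at saddle s=-62, hole s=22: [-62.     0.08  50.6 ] [22.    0.15 50.56] tip [37.33  0.17 50.56] yaw -2.25 pitch down 0.03
```

{"api": "jog_arm", "payload": {"deltas": [[1,[-0.001,0,-0.0015],[0,0,0]],[1,[-0.002,0,-0.0025],[0,0,0]],[1,[-0.002,0,-0.0025],[0,0,0]],[1,[-0.002,0,-0.0025],[0,0,0]],[1,[-0.002,0,-0.0025],[0,0,0]],[1,[-0.002,0,-0.0025],[0,0,0]]]}}

```text
t: 14.27
tool_pos: [0.5232, 0.1408, 0.0395]
tool_rot: [3.141, -0.062, 0.002]
contact_force: [-5.5, -0.0, 5.4]
opening: 0.019
grip_force: 69.6
```

```bash
python3 st.py
```

```text
t 14.2667 tcp [0.5232 0.1408 0.0395] F [-5.5 -0.   5.4] tq [-0.15  0.63  0.05]
origin [-9.068e+01  6.000e-02  5.046e+01] at saddle s=-62, hole s=22: [-62.     0.08  50.5 ] [22.    0.17 50.59] tip [37.32  0.18 50.61] yaw -2.24 pitch down -0.07
```

The journal is down in the V (upward force of about 5 N, height steady) and the shoulder has met the saddle. Release.

{"api": "jog_arm", "payload": {"deltas": [[1,[0,0,0.0015],[0,0,0]],[0.5,[0,0,0.0015],[0,0,0]],[0,[0,0,0.0015],[0,0,0]],[-0.5,[0,0,0.0015],[0,0,0]],[-1,[0,0,0.0015],[0,0,0]],[-1,[0,0,0.0015],[0,0,0]],[-1,[0,0,0.0015],[0,0,0]],[-1,[0,0,0.0015],[0,0,0]],[-1,[0,0,0.0015],[0,0,0]]], "squeeze": 20}}

```text
t: 15.02
tool_pos: [0.5232, 0.1409, 0.0393]
tool_rot: [-3.141, 0.062, -0.003]
contact_force: [0.0, -0.3, 0.9]
opening: 0.0849
grip_force: 0.0
```

```bash
python3 st.py; python3 - <<'E'
from h import *
o=ctrl.get_obs();print(o["opening"]);c,im=snap("wrist","w9");g=cv2.cvtColor(im,cv2.COLOR_BGR2GRAY).astype(int)
hsv=cv2.cvtColor(im,cv2.COLOR_BGR2HSV);m=cv2.inRange(hsv,(8,140,80),(25,255,255));ys,xs=np.nonzero(m[:250]);print("roll",np.percentile(xs,[1,99]),np.percentile(ys,[1,99]))
print("flange 240",g[115:155,240].tolist(),"v150",g[150,250:320].tolist())
E
```

```text
t 15.0167 tcp [0.5232 0.1409 0.0393] F [ 0.  -0.3  0.9] tq [-0.02  0.02  0.  ]
origin [-90.71   0.13  50.25] at saddle s=-62, hole s=22: [-62.     0.15  50.3 ] [22.    0.19 50.45] tip [37.29  0.2  50.47] yaw -2.27 pitch down -0.1
0.08493435102382502
roll [206. 363.] [ 77. 135.]
flange 240 [129, 130, 129, 129, 129, 129, 127, 127, 128, 128, 129, 129, 129, 129, 128, 129, 130, 130, 129, 84, 22, 27, 25, 24, 26, 25, 24, 26, 23, 24, 29, 69, 82, 81, 82, 83, 83, 82, 83, 83] v150 [81, 80, 82, 82, 84, 84, 84, 78, 30, 16, 17, 22, 22, 21, 19, 24, 23, 27, 26, 27, 20, 27, 28, 27, 35, 37, 41, 41, 44, 45, 46, 48, 51, 51, 40, 37, 35, 37, 31, 32, 30, 28, 29, 28, 22, 23, 27, 25, 20, 21, 22, 22, 20, 19, 19, 16, 15, 10, 37, 82, 82, 84, 82, 84, 85, 85, 85, 86, 87, 85]
```

{"api": "jog_arm", "payload": {"deltas": [[-1,[0,0,0.03],[0,0,0]],[-1,[0,0,0.08],[0,0,0]],[-1,[0,0,0.16],[0,0,0]],[-1,[0,0,0.24],[0,0,0]],[-1,[0,0,0.325],[0,0,0]],[-1,[0,0,0.325],[0,0,0]],[-1,[0,0,0.325],[0,0,0]],[-1,[0,0,0.325],[0,0,0]],[-1,[0,0,0.325],[0,0,0]]]}}

```text
t: 15.82
tool_pos: [0.5221, 0.1407, 0.1678]
tool_rot: [3.141, -0.062, -0.002]
contact_force: [-0.4, -0.1, -0.6]
opening: 0.0852
grip_force: 0.0
```

```bash
python3 - <<'E'
from h import *
o=ctrl.get_obs();print(o["t"],o["tool_pos"],o["contact_force"])
c,im=snap("wrist","w10");g=cv2.cvtColor(im,cv2.COLOR_BGR2GRAY).astype(int)
D=np.array([.6138,.1362,0]);Q=R.from_euler('z',-2.3,degrees=True).as_matrix()
for n,x,z in(("grip back top",-107,68),("grip front top",-77,68),("shoulder",-57,50),("flange back",-31,50),("flange front",-26,50),("bead",-6,50),("nose start",-1,50),("cheek in",22,72)):
    print(n,[proj(c,D+Q@np.array([x,y,z])/1000).round(1).tolist() for y in(0,18,-18)])
hsv=cv2.cvtColor(im,cv2.COLOR_BGR2HSV);m=cv2.inRange(hsv,(8,140,80),(25,255,255));ys,xs=np.nonzero(m[:250]);print("roll",np.percentile(xs,[1,99]),np.percentile(ys,[1,99]))
for u in(258,278,281,284,308): print("col",u,[(v,int(g[v,u])) for v in range(90,300,3)])
for v in(250,190): print("row",v,[(u,int(g[v,u])) for u in range(235,330,2)])
E
```

```text
15.8167 [0.52213829 0.14074305 0.16780621] [-0.38929118 -0.09904562 -0.55963496]
grip back top [[282.7, 223.8], [257.0, 223.8], [308.3, 223.8]]
grip front top [[282.8, 182.5], [256.2, 182.5], [309.4, 182.5]]
shoulder [[282.8, 148.4], [257.3, 148.4], [308.3, 148.5]]
flange back [[282.9, 110.7], [256.6, 110.6], [309.2, 110.7]]
flange front [[282.9, 103.1], [256.4, 103.1], [309.3, 103.1]]
bead [[282.9, 72.0], [255.8, 71.9], [310.1, 72.0]]
nose start [[283.0, 63.9], [255.7, 63.9], [310.3, 64.0]]
cheek in [[283.2, 20.4], [252.3, 20.3], [314.0, 20.4]]
roll [242. 323.] [ 77. 105.]
col 258 [(90, 119), (93, 118), (96, 118), (99, 118), (102, 118), (105, 18), (108, 21), (111, 40), (114, 77), (117, 76), (120, 75), (123, 75), (126, 76), (129, 74), (132, 76), (135, 75), (138, 76), (141, 76), (144, 76), (147, 74), (150, 174), (153, 156), (156, 142), (159, 140), (162, 143), (165, 157), (168, 156), (171, 155), (174, 155), (177, 151), (180, 147), (183, 151), (186, 154), (189, 154), (192, 157), (195, 158), (198, 155), (201, 155), (204, 156), (207, 161), (210, 158), (213, 157), (216, 155), (219, 153), (
[... 4036 characters left out ...]
309, 152), (311, 152), (313, 151), (315, 158), (317, 159), (319, 155), (321, 157), (323, 156), (325, 149), (327, 156), (329, 156)]
row 190 [(235, 145), (237, 146), (239, 148), (241, 148), (243, 148), (245, 146), (247, 146), (249, 148), (251, 151), (253, 157), (255, 158), (257, 155), (259, 155), (261, 154), (263, 153), (265, 150), (267, 81), (269, 33), (271, 48), (273, 49), (275, 48), (277, 48), (279, 44), (281, 46), (283, 46), (285, 43), (287, 41), (289, 41), (291, 40), (293, 29), (295, 25), (297, 140), (299, 158), (301, 157), (303, 158), (305, 156), (307, 155), (309, 157), (311, 156), (313, 156), (315, 151), (317, 147), (319, 150), (321, 153), (323, 152), (325, 151), (327, 144), (329, 153)]
```

Every edge of the spindle sits within about 1 px of the seated prediction, and the roll lies against the flange. Handing in.

```bash
python3 -c "
from station import ctrl
print(ctrl.finish_job())"
```

```text
the job is handed in; nothing more can be done
None
```

The large roll is on the spindle's hub, and the spindle is released and seated in the dispenser at about 16 s. The last wrist image matched the seated pose to about 1 px; the job is handed in, and no verdict was returned.

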